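# Unload washed prints onto their drain pads

## Task

Unload the wash basket: stand each of the four white printed cup holders upright in the middle of the round drain pad that shows as many blue discs as the holder has cups; which way it is turned does not matter. Set each one down rather than dropping it, and leave the two amber scraps of support lying where they are in the basket.

Things in the scene. Friction and masses are not known exactly. Their poses are not given: they have to be found in the camera images.
- holder_one: white printed holder with ONE cup, 44 mm wide, the stem standing in the cup's middle; base disc 48 mm wide. Rims 26 mm above its underside; in its middle a round upright stem, 13 mm thick, rises to 64 mm: grip it from above, over the rims. Origin: middle of the underside; z up the stem. About 38 g. Starts upright in the wash basket, floor 6 mm above the table.
- holder_two: white printed holder with TWO cups, each 28 mm wide, centres 21 mm either side of the stem along x; 74 x 44 mm overall. Rims 26 mm above its underside; in its middle a round upright stem, 13 mm thick, rises to 64 mm: grip it from above, over the rims. Origin: middle of the underside; z up the stem. About 46 g. Starts upright in the wash basket, floor 6 mm above the table.
- holder_three: white printed holder with THREE cups, each 28 mm wide, in a triangle, centres 21 mm from the stem; 37 mm radius overall. Rims 26 mm above its underside; in its middle a round upright stem, 13 mm thick, rises to 64 mm: grip it from above, over the rims. Origin: middle of the underside; z up the stem. About 54 g. Starts upright in the wash basket, floor 6 mm above the table.
- holder_four: white printed holder with FOUR cups, each 28 mm wide, in a square, centres 21 mm from the stem; 37 mm radius overall. Rims 26 mm above its underside; in its middle a round upright stem, 13 mm thick, rises to 64 mm: grip it from above, over the rims. Origin: middle of the underside; z up the stem. About 62 g. Starts upright in the wash basket, floor 6 mm above the table.
- pad_one: round light-grey drain pad, 100 mm wide, flat top 8 mm above the table, fixed, showing ONE flat blue disc (44 mm wide, in the middle). Origin: centre of its underside, on the table.
- pad_two: round light-grey drain pad, 100 mm wide, flat top 8 mm above the table, fixed, showing TWO flat blue discs (27 mm wide, laid out round the middle like the cups of the holder). Origin: centre of its underside, on the table.
- pad_three: round light-grey drain pad, 100 mm wide, flat top 8 mm above the table, fixed, showing THREE flat blue discs (27 mm wide, laid out round the middle like the cups of the holder). Origin: centre of its underside, on the table.
- pad_four: round light-grey drain pad, 100 mm wide, flat top 8 mm above the table, fixed, showing FOUR flat blue discs (27 mm wide, laid out round the middle like the cups of the holder). Origin: centre of its underside, on the table.
- scrap_a: amber scrap of finned support, about 46 x 34 mm and 20 mm high, no cups or stem, loose in the wash basket (fixed wire basket, inside 210 x 300 mm, floor 6 mm and walls 40 mm above the table, holding scraps and holders, middles at least 75 mm apart). Origin: middle of the underside of its 46 x 34 mm slab.
- scrap_b: amber scrap of finned support, about 61 x 34 mm and 20 mm high, no cups or stem, loose in the wash basket (fixed wire basket, inside 210 x 300 mm, floor 6 mm and walls 40 mm above the table, holding scraps and holders, middles at least 75 mm apart). Origin: middle of the underside of its 46 x 34 mm slab.
Things that resemble listed ones, but are neither listed nor needed, are in the scene too. What is shaped like the holder_one but brown or purple is not meant. Leave any red look-alike of the holder_four alone.

How it is judged:
At the end, for the whole second after the job is handed in: Each holder stands upright (within 0.1 rad) on the pad with its own number of discs, its middle within 12 mm of the pad's middle and its underside on the pad's top (4 to 12 mm above the table), released and at rest; both amber scraps are within 30 mm of where they started (horizontal distance between holder_one and pad_one below 0.012 m and z of holder_one in the frame of pad_one between 0.004 and 0.012 m and angle between each of holder_one, holder_two, holder_three, holder_four's own z axis and vertical below 0.1 rad and linear speed of each of holder_one, holder_two, holder_three, holder_four below 0.02 m/s and contact force between each of holder_one, holder_two, holder_three, holder_four and the fingers below 0.05 N and horizontal distance between holder_two and pad_two below 0.012 m and z of holder_two in the frame of pad_two between 0.004 and 0.012 m and horizontal distance between holder_three and pad_three below 0.012 m and z of holder_three in the frame of pad_three between 0.004 and 0.012 m and horizontal distance between holder_four and pad_four below 0.012 m and z of holder_four in the frame of pad_four between 0.004 and 0.012 m and distance of each of scrap_a, scrap_b from where it was at the start of the episode below 0.03 m); the robot touches nothing.
It fails at once if the one-cup holder is dropped (moves faster than 0.45 m/s while the fingers do not touch it: a fall of about 10 mm) (contact force between holder_one and the fingers below 0.01 N and linear speed of holder_one above 0.45 m/s).
It fails at once if the two-cup holder is dropped (moves faster than 0.45 m/s while the fingers do not touch it: a fall of about 10 mm) (contact force between holder_two and the fingers below 0.01 N and linear speed of holder_two above 0.45 m/s).
It fails at once if the three-cup holder is dropped (moves faster than 0.45 m/s while the fingers do not touch it: a fall of about 10 mm) (contact force between holder_three and the fingers below 0.01 N and linear speed of holder_three above 0.45 m/s).
It fails at once if the four-cup holder is dropped (moves faster than 0.45 m/s while the fingers do not touch it: a fall of about 10 mm) (contact force between holder_four and the fingers below 0.01 N and linear speed of holder_four above 0.45 m/s).
It fails at once if an amber scrap is disturbed (moved over 30 mm) (distance of any of scrap_a, scrap_b from where it was at the start of the episode above 0.03 m).
It also fails if it takes over 104 s, if anything falls off the work surface, if the arm or the gripper's body presses on something with over 40 N, if the wrist force passes 120 N, or if a joint passes its speed limit or range.

## Robot

A 6-joint arm with a two-finger parallel gripper is mounted at the origin on the work surface. World frame = base frame: x ahead of the robot, y to its left, z up, the work surface at z = 0. Lengths are in m, angles in rad, forces in N, time in s.
With the tool pointing down it reaches from about 0.35 to 0.975 m from the base axis. Payload 4.9 kg.
Tool frame: the origin (TCP) lies at the very end of the fingers, on their centre line; the grasp point (between the pads) lies ctrl.grip_point_offset behind it (ctrl.grip_point_offset is the distance from the TCP to the grasp point, in m); z points along the fingers, y is the line along which they close (so a half turn about z gives the same grasp; the last joint's range is limited). The gripper opens to 85 mm and grips with 20 to 120 N. Pads are 22 mm wide; open, the fingers measure 114 mm over their backs; the gripper's body (76 mm by 85 mm) begins 54 mm behind the grasp point. The pads swing forward as they close: fully open they stand 13 mm farther back than shut.
Start: joints at [-1.405, 0.053, 1.613, -0, 1.476, -0.119], TCP at [0.176, -0.6, 0.231] pointing down, gripper open.
Joint ranges: [-3.01, 3.01], [-1.01, 2.22], [0.06, 2.58], [-1.02, 4.17], [0.09, 2.62], [-3.14, 3.14]. Speed limits (rad/s): [2.57, 2.57, 3.14, 3.14, 3.14, 3.14].

## Interface

Orientations are given as a rotation vector (axis times angle).
In Python, from station import ctrl gives the robot as it stands. The module is installed in compiled form; this text tells all that it offers.
- The arm moves only by the tool drive_tool, never from a script. Its argument "steps" is a list of rows, each an object with "translation": the shift along the tool's x, y, z normalised to -1 to 1, where 1 is 4 cm, a list of three; "angular": the turn, a rotation vector about the tool's x, y, z normalised to -1 to 1, where 1 is 8 degrees, a list of three; "gripper": the opening, from 0 (shut) to 1 (fully open). In form: [{"translation": [dx, dy, dz], "angular": [wx, wy, wz], "gripper": gripper}, ...]. A call has 1 to 8 rows; each row shifts and turns the commanded pose from where the row before left it, along the tool's axes as they then stand; what a row does not reach is not made up. A row lasts 1/8 s, in which the tool goes at most 62.5 mm and 10.7 degrees, less where a joint would pass 70% of its speed; a pose out of reach is approached as far as the arm can. A call with a number of a shift or a turn outside -1 to 1 is refused whole. A call with a gripper value outside its range is refused whole. The fingers move at their own pace and stop on an object; "force" is the grip in N (left out, the last holds). Time passes only in rows, so rows that do not move let the fingers close. It gives the time, the measured TCP pose, the force, the opening and the grip force at its end, in the units of the state.
- ctrl.get_obs(): the state, without advancing time (a new reading comes with each control period).
- ctrl.get_image(name): name is "scene" or "top" or "wrist"; returns a dict with "color" (480x640x3 uint8, red, green, blue), "depth" (480x640 float32, m along the optical axis (not along the pixel's ray), 0 where there is no reading), "fx", "fy", "cx", "cy" (pixels), "R" (3x3) and "t" (3): a world point X has camera coordinates R X + t. Camera axes: x right, y down, z forward; pixel columns grow to the right and rows downward; lengths in m; the calibration is good to about 2 mm. A picture is of the moment at which its call begins.
- ctrl.finish_job(): hands the job in; it is judged then, once.
The state is a dict: "t": time; "q": joint angles; "dq": joint speeds; "effort": joint torques, N m; "tool_pos": TCP position; "tool_rot": TCP orientation; "contact_force": force on the tool from outside, world axes, zero at the start; "wrist_torque": the same for the moment, N m; "opening": finger opening in m; "grip_force": force on a finger pad.
Only numpy, scipy, OpenCV 4.12 (cv2) and the standard library are available. Lean on these libraries where they do the work, as an engineer would, in place of code of your own. Each camera call takes 0.05 s, during which the arm holds its last target. There are 200 camera calls.

## Working session

There is one attempt and no reset: what is moved stays moved. The work goes in short steps, Python scripts to look and compute and a tool call to move; the robot and the scene stay as the last step left them, time stands still between calls to the robot, and variables do not carry over. Pictures are saved under pics/ and viewed, at most 14 in all, crops included, and the job is handed in when it is done.

Besides the shell and the picture viewer there is one more tool, called after ">>>" as name([rows], argument=value, ...), one row to a line, values as JSON. drive_tool: Moves the arm, as the interface text tells. Its arguments: {"type":"object","properties":{"steps":{"type":"array"},"force":{"type":"number"}},"required":["steps"]}

```bash
mkdir -p pics
python3 - <<'E'
from station import ctrl
import cv2,numpy as np
print(ctrl.get_obs(),ctrl.grip_point_offset)
for n in("top","scene"):
    i=ctrl.get_image(n);cv2.imwrite(f"pics/{n}0.png",i["color"][:,:,::-1]);np.savez(f"{n}0.npz",**i)
    print(n,i["fx"],i["cx"],i["cy"],i["R"].round(3).tolist(),i["t"],(i["depth"]>0).mean())
E
```

```text
{'t': 0.0, 'q': array([-1.40499757e+00,  5.33650632e-02,  1.61430671e+00, -4.72508098e-06,
        1.47598246e+00, -1.18966640e-01]), 'dq': array([-1.71244259e-03, -5.82569679e-04,  3.00644073e-04, -1.72148789e-04,
        2.96447004e-04,  2.87434526e-05]), 'effort': array([-9.43952473e-04, -3.93683982e+01, -3.70180714e+01, -1.64454414e-04,
        6.89217442e-03, -1.57369209e-05]), 'tool_pos': array([ 0.17549813, -0.59920443,  0.23005033]), 'tool_rot': array([-3.10776177e+00, -4.45506862e-01,  8.31533252e-05]), 'contact_force': array([0.31425815, 0.1756199 , 0.39303082]), 'wrist_torque': array([0.01182264, 0.02322249, 0.0182288 ]), 'grip_force': 0.0, 'opening': 0.08534818120149562} 0.0187
top 564.547928599629 317.4187342946095 239.3813967737771 [[0.014, -1.0, 0.02], [-0.997, -0.016, -0.07], [0.071, -0.019, -0.997]] [0.02286497 0.51760265 1.00435509] 0.9959505208333334
scene 499.9376768874436 315.37408248371713 232.98884707117264 [[-0.361, 0.932, -0.015], [0.719, 0.268, -0.641], [-0.594, -0.242, -0.767]] [ 0.17052105 -0.36052855  1.09813991] 0.996044921875
```

View pics/top0.png

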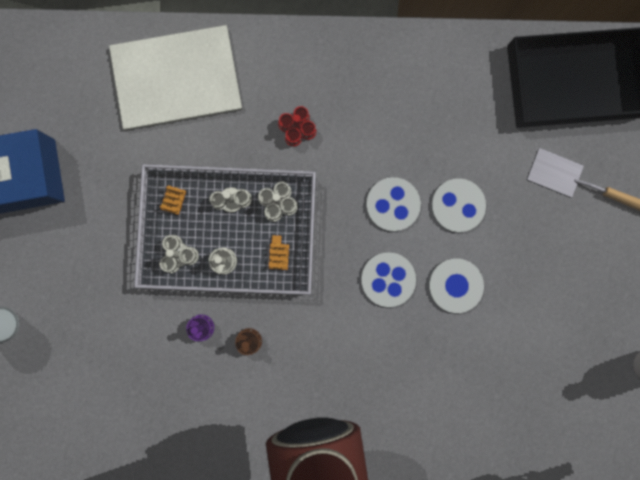

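View pics/scene0.png

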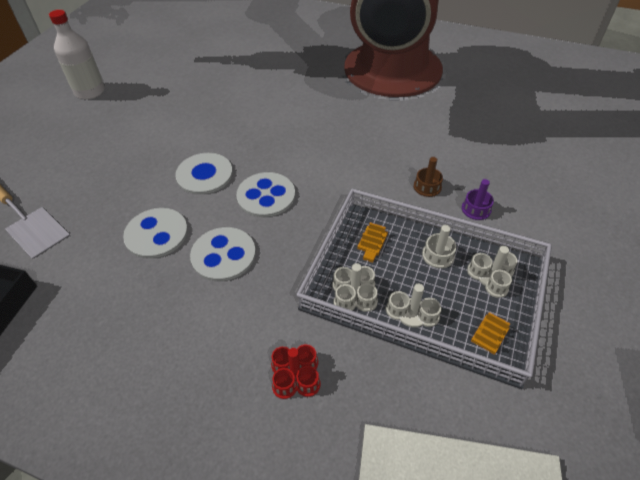

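The top view shows holder two at (231,200), four at (278,202), three at (176,254) and one at (222,261). The pads are three (393,204), two (459,205), four (388,280) and one (457,286). The scene view shows the stem tops near (418,288), (356,268), (503,250) and (445,230), in the same order. I'll enlarge both to read the stems.

Run:
```python
import cv2
t=cv2.imread("pics/top0.png");s=cv2.imread("pics/scene0.png")
cv2.imwrite("pics/tc.png",cv2.resize(t[160:300,140:330],None,fx=4,fy=4,interpolation=cv2.INTER_CUBIC))
cv2.imwrite("pics/sc.png",cv2.resize(s[215:335,325:525],None,fx=4,fy=4,interpolation=cv2.INTER_CUBIC))
```

```text
(no output)
```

View pics/tc.png

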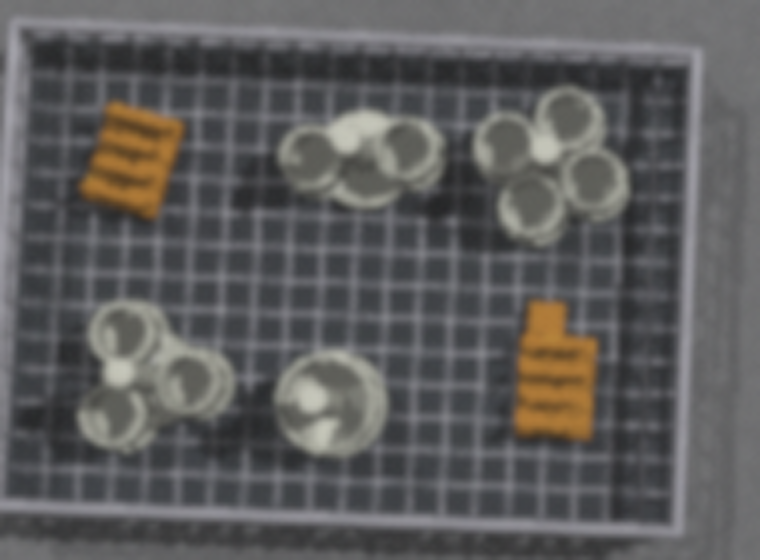

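View pics/sc.png

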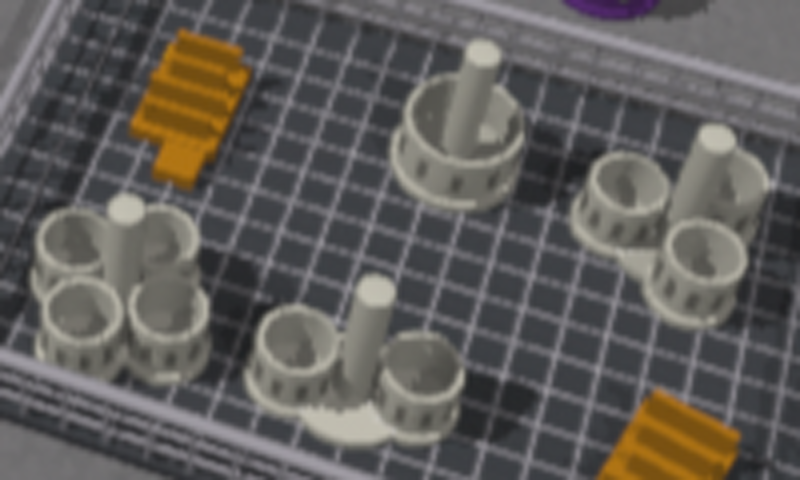

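Stem tops in the top crop are two (345,138), four (544,148), three (119,373) and one (311,396). In the scene crop they are (375,290), (126,208), (714,138) and (483,53). I'll triangulate these, and the pads from their blue discs.

```bash
cat > h.py <<'E'
import numpy as np,cv2
def P(i): return np.array([[i["fx"],0,i["cx"]],[0,i["fy"],i["cy"]],[0,0,1]])@np.c_[i["R"],i["t"]]
def tri(A,B,a,b):
    X=cv2.triangulatePoints(P(A),P(B),np.array(a,float).T,np.array(b,float).T);return (X[:3]/X[3]).T
def plane(A,a,z):
    out=[]
    C=-A["R"].T@A["t"]
    for u,v in a:
        d=A["R"].T@[(u-A["cx"])/A["fx"],(v-A["cy"])/A["fy"],1];out.append(C+d*(z-C[2])/d[2])
    return np.array(out)
E
python3 - <<'E'
from h import *
np.set_printoptions(precision=4,suppress=True)
T=dict(np.load("top0.npz"));S=dict(np.load("scene0.npz"))
tc=np.array([(311,396),(345,138),(119,373),(544,148)]);sc=np.array([(483,53),(375,290),(714,138),(126,208)])
t=[140,160]+(tc+.5)/4-.5; s=[325,215]+(sc+.5)/4-.5
print("stems 1-4\n",tri(T,S,t,s),"\n",plane(T,t,.07),"\n",plane(S,s,.07))
def pads(I,cs):
    c=I["color"].astype(int);m=((c[...,2]>c[...,0]+60)).astype(np.uint8)
    o=[]
    for x,y in cs:
        k=np.zeros_like(m);cv2.circle(k,(x,y),26,1,-1)
        v,u=np.nonzero(m*k);o.append((u.mean(),v.mean()))
    return np.array(o)
a=pads(T,[(457,286),(459,205),(393,204),(388,280)]);b=pads(S,[(204,172),(155,232),(223,253),(266,193)])
print("pads",a,b,"\n",tri(T,S,a,b),"\n",plane(T,a,.008),"\n",plane(S,b,.008))
am=[(171,200),(278,253)]
print("scraps",plane(T,am,.02)); print("other",plane(T,[(200,327),(248,341),(298,125)],.02))
cor=140+np.array([0,0]); print("corners",plane(T,[(143,166),(315,173),(311,292),(138,286)],.04))
E
```

```text
stems 1-4
 [[0.4779 0.202  0.0695]
 [0.5895 0.1903 0.0687]
 [0.4866 0.2843 0.0676]
 [0.5866 0.1045 0.0688]] 
 [[0.4779 0.2021 0.07  ]
 [0.5892 0.1905 0.07  ]
 [0.4865 0.284  0.07  ]
 [0.5863 0.1048 0.07  ]] 
 [[0.4784 0.2019 0.07  ]
 [0.5905 0.19   0.07  ]
 [0.4889 0.2836 0.07  ]
 [0.5876 0.1043 0.07  ]]
pads [[456.5024 285.2098]
 [458.8597 204.5288]
 [393.2827 203.5771]
 [388.3758 279.2215]] [[203.2414 170.931 ]
 [155.0031 230.6037]
 [222.0718 251.6114]
 [265.2298 192.1902]] 
 [[ 0.4382 -0.2258  0.0066]
 [ 0.587  -0.2307  0.0056]
 [ 0.5869 -0.1093  0.0053]
 [ 0.4473 -0.1008  0.0057]] 
 [[ 0.438  -0.2249  0.008 ]
 [ 0.5865 -0.2297  0.008 ]
 [ 0.5862 -0.1083  0.008 ]
 [ 0.4471 -0.1     0.008 ]] 
 [[ 0.4397 -0.2256  0.008 ]
 [ 0.5887 -0.2294  0.008 ]
 [ 0.5888 -0.1087  0.008 ]
 [ 0.4494 -0.1002  0.008 ]]
scraps [[0.5842 0.2963 0.02  ]
 [0.4913 0.1014 0.02  ]]
other [[0.3574 0.2375 0.02  ]
 [0.3338 0.1517 0.02  ]
 [0.7266 0.0693 0.02  ]]
corners [[0.6415 0.343  0.04  ]
 [0.6345 0.0371 0.04  ]
 [0.4226 0.041  0.04  ]
 [0.4289 0.344  0.04  ]]
```

>>> drive_tool([
  {"translation":[0,0,-0.8],"angular":[0,0,1],"gripper":1},
  {"translation":[0,0,-0.8],"angular":[0,0,1],"gripper":1},
  {"translation":[0,-1,0],"angular":[0,0,0],"gripper":0.5},
  {"translation":[0,-1,0],"angular":[0,0,0],"gripper":0.5},
  {"translation":[0.5,-1,0],"angular":[0,0,0],"gripper":0.5},
  {"translation":[0.5,-1,0],"angular":[0,0,0],"gripper":0.5},
  {"translation":[0.5,-1,0],"angular":[0,0,0],"gripper":0.5},
  {"translation":[0.5,-1,0],"angular":[0,0,0],"gripper":0.5},
], force=40)

```text
t: 1.1
tool_pos: [0.2546, -0.3578, 0.2948]
tool_rot: [-3.141, -0.008, 0.0]
contact_force: [-0.3, 0.4, 0.1]
opening: 0.0429
grip_force: 0.0
```

>>> drive_tool([
  {"translation":[0.8,-1,0],"angular":[0,0,0.04],"gripper":0.5},
  {"translation":[0.8,-1,0],"angular":[0,0,0],"gripper":0.5},
  {"translation":[0.8,-1,0],"angular":[0,0,0],"gripper":0.5},
  {"translation":[0.8,-1,0],"angular":[0,0,0],"gripper":0.5},
  {"translation":[0.8,-1,0.3],"angular":[0,0,0],"gripper":0.5},
  {"translation":[0.8,-1,0.8],"angular":[0,0,0],"gripper":0.5},
  {"translation":[0.8,-1,0.8],"angular":[0,0,0],"gripper":0.5},
  {"translation":[0.8,-1,0.8],"angular":[0,0,0],"gripper":0.5},
])

```text
t: 2.1
tool_pos: [0.5107, -0.0376, 0.1861]
tool_rot: [3.141, 0.001, 0.0]
contact_force: [0.4, -0.9, 0.1]
opening: 0.0429
grip_force: 0.0
```

>>> drive_tool([
  {"translation":[0.6,-0.8,0.5],"angular":[0,0,0],"gripper":0.5},
  {"translation":[0.6,-0.8,0.5],"angular":[0,0,0],"gripper":0.5},
  {"translation":[0.6,-0.9,0.5],"angular":[0,0,0],"gripper":0.5},
  {"translation":[0,-1,0],"angular":[0,0,0],"gripper":0.5},
  {"translation":[0,0,0],"angular":[0,0,0],"gripper":0.5},
])

```text
t: 2.72
tool_pos: [0.5814, 0.1029, 0.1261]
tool_rot: [-3.141, -0.005, 0.003]
contact_force: [1.3, 0.1, -0.6]
opening: 0.0427
grip_force: 0.0
```

>>> drive_tool([
  {"translation":[0.14,-0.04,0.7],"angular":[0,0,0],"gripper":0.5},
  {"translation":[0,0,0.7],"angular":[0,0,0],"gripper":0.5},
  {"translation":[0,0,0.5],"angular":[0,0,0],"gripper":0.5},
  {"translation":[0,0,0.3],"angular":[0,0,0],"gripper":0.5},
  {"translation":[0,0,0],"angular":[0,0,0],"gripper":0.5},
])

```text
t: 3.35
tool_pos: [0.5871, 0.102, 0.0385]
tool_rot: [3.141, -0.001, -0.002]
contact_force: [0.0, 0.3, 0.8]
opening: 0.0428
grip_force: 0.0
```

Run:
```python
from station import ctrl
import cv2,numpy as np
i=ctrl.get_image("wrist");s=ctrl.get_image("scene")
cv2.imwrite("pics/w1.png",np.hstack([cv2.resize(i["color"],(400,300)),cv2.resize(s["color"][160:400,260:580],(400,300))])[:,:,::-1])
```

```text
(no output)
```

View pics/w1.png

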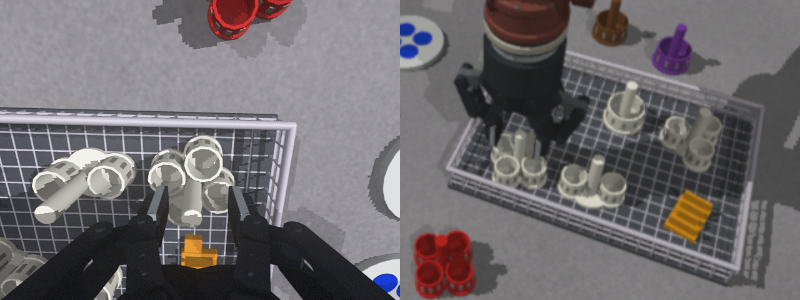

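The wrist view (left half) shows the stem at (192,205), between the finger tips at about x=160 and x=235. The grip looks good, so I'll close and lift.

>>> drive_tool([
  {"translation":[0,0,0],"angular":[0,0,0],"gripper":0},
  {"translation":[0,0,0],"angular":[0,0,0],"gripper":0},
  {"translation":[0,0,0],"angular":[0,0,0],"gripper":0},
  {"translation":[0,0,0],"angular":[0,0,0],"gripper":0},
  {"translation":[0,0,0],"angular":[0,0,0],"gripper":0},
], force=40)

```text
t: 4.08
tool_pos: [0.5885, 0.1025, 0.0405]
tool_rot: [-3.141, -0.0, -0.003]
contact_force: [-0.3, 0.2, 5.4]
opening: 0.0119
grip_force: 39.2
```

>>> drive_tool([
  {"translation":[0,0,-0.3],"angular":[0,0,0],"gripper":0},
  {"translation":[0,0,-0.6],"angular":[0,0,0],"gripper":0},
  {"translation":[0,0,-0.8],"angular":[0,0,0],"gripper":0},
  {"translation":[0,0,-0.5],"angular":[0,0,0],"gripper":0},
  {"translation":[0,0,-0.3],"angular":[0,0,0],"gripper":0},
  {"translation":[0,0,0],"angular":[0,0,0],"gripper":0},
])

```text
t: 4.82
tool_pos: [0.588, 0.1024, 0.1399]
tool_rot: [-3.142, 0.0, -0.002]
contact_force: [-0.1, -0.3, -0.5]
opening: 0.0119
grip_force: 39.1
```

>>> drive_tool([
  {"translation":[-0.3,0.4,0],"angular":[0,0,0],"gripper":0},
  {"translation":[-0.6,0.9,0],"angular":[0,0,0],"gripper":0},
  {"translation":[-0.6,0.9,0],"angular":[0,0,0],"gripper":0},
  {"translation":[-0.6,0.9,0],"angular":[0,0,0],"gripper":0},
  {"translation":[-0.6,0.9,0],"angular":[0,0,0],"gripper":0},
  {"translation":[-0.5,0.7,0],"angular":[0,0,0],"gripper":0},
  {"translation":[-0.3,0.36,0],"angular":[0,0,0],"gripper":0},
  {"translation":[0,0,0],"angular":[0,0,0],"gripper":0},
])

```text
t: 5.82
tool_pos: [0.4458, -0.1008, 0.1378]
tool_rot: [-3.141, 0.004, 0.003]
contact_force: [0.2, 0.6, -0.5]
opening: 0.0117
grip_force: 39.1
```

Run:
```python
from station import ctrl
import cv2,numpy as np
i=ctrl.get_image("wrist");s=ctrl.get_image("scene");np.savez("s2.npz",**s)
print([ctrl.get_obs()["tool_pos"].round(4) ])
cv2.imwrite("pics/w2.png",np.hstack([cv2.resize(i["color"],(400,300)),cv2.resize(s["color"][80:320,120:440],(400,300))])[:,:,::-1])
```

```text
[array([ 0.4469, -0.0999,  0.1384])]
```

View pics/w2.png

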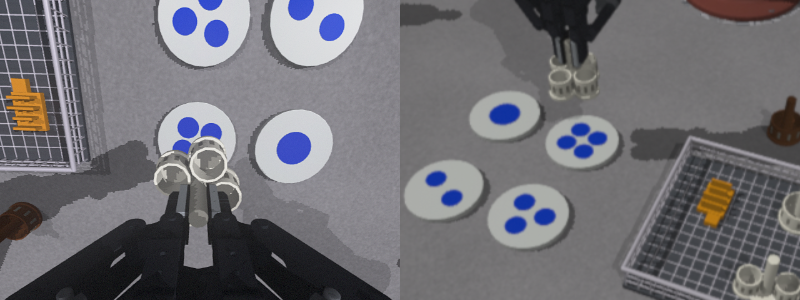

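>>> drive_tool([
  {"translation":[0.03,0,0.5],"angular":[0,0,0],"gripper":0},
  {"translation":[0,0,0.7],"angular":[0,0,0],"gripper":0},
  {"translation":[0,0,0.6],"angular":[0,0,0],"gripper":0},
  {"translation":[0,0,0.35],"angular":[0,0,0],"gripper":0},
  {"translation":[0,0,0.15],"angular":[0,0,0],"gripper":0},
  {"translation":[0,0,0],"angular":[0,0,0],"gripper":0},
])

```text
t: 6.68
tool_pos: [0.4491, -0.0999, 0.0474]
tool_rot: [-3.142, -0.001, -0.0]
contact_force: [-1.1, 0.8, -0.4]
opening: 0.0115
grip_force: 39.1
```

>>> drive_tool([
  {"translation":[0,0,0.03],"angular":[0,0,0],"gripper":0},
  {"translation":[0,0,0.03],"angular":[0,0,0],"gripper":0},
  {"translation":[0,0,0],"angular":[0,0,0],"gripper":0},
])

```text
t: 7.05
tool_pos: [0.4491, -0.1001, 0.0452]
tool_rot: [3.141, -0.0, 0.001]
contact_force: [0.1, -0.8, -0.4]
opening: 0.0116
grip_force: 39.1
```

>>> drive_tool([
  {"translation":[0,0,0.04],"angular":[0,0,0],"gripper":0},
  {"translation":[0,0,0],"angular":[0,0,0],"gripper":0},
])

```text
t: 7.3
tool_pos: [0.4487, -0.1, 0.0432]
tool_rot: [-3.141, 0.0, 0.0]
contact_force: [0.2, 0.3, -0.4]
opening: 0.0114
grip_force: 39.1
```

>>> drive_tool([
  {"translation":[0,0,0.03],"angular":[0,0,0],"gripper":0},
  {"translation":[0,0,0],"angular":[0,0,0],"gripper":0},
])

```text
t: 7.55
tool_pos: [0.4489, -0.1, 0.0425]
tool_rot: [-3.142, -0.0, 0.0]
contact_force: [-1.7, 1.0, 3.7]
opening: 0.0111
grip_force: 39.5
```

>>> drive_tool([
  {"translation":[0,0,0],"angular":[0,0,0],"gripper":0.5},
  {"translation":[0,0,0],"angular":[0,0,0],"gripper":0.5},
  {"translation":[0,0,0],"angular":[0,0,0],"gripper":0.5},
  {"translation":[0,0,-0.4],"angular":[0,0,0],"gripper":0.5},
  {"translation":[0,0,-0.8],"angular":[0,0,0],"gripper":0.5},
  {"translation":[0,0,-1],"angular":[0,0,0],"gripper":0.5},
])

```text
t: 8.3
tool_pos: [0.4484, -0.0998, 0.1314]
tool_rot: [-3.141, 0.0, 0.001]
contact_force: [0.8, 0.1, -0.3]
opening: 0.0427
grip_force: 0.0
```

>>> drive_tool([
  {"translation":[0.1,-0.6,0],"angular":[0,0,0],"gripper":0.5},
  {"translation":[0.1,-1,0],"angular":[0,0,0],"gripper":0.5},
  {"translation":[0.1,-1,0],"angular":[0,0,0],"gripper":0.5},
  {"translation":[0.1,-1,0],"angular":[0,0,0],"gripper":0.5},
  {"translation":[0.1,-1,0],"angular":[0,0,0],"gripper":0.5},
  {"translation":[0.1,-1,0],"angular":[0,0,0],"gripper":0.5},
  {"translation":[0.1,-1,0],"angular":[0,0,0],"gripper":0.5},
  {"translation":[0.1,-1,0],"angular":[0,0,0],"gripper":0.5},
])

```text
t: 9.3
tool_pos: [0.4813, 0.2055, 0.1316]
tool_rot: [-3.141, -0.0, -0.003]
contact_force: [-0.0, 0.1, -0.3]
opening: 0.0431
grip_force: 0.0
```

>>> drive_tool([
  {"translation":[0.1,-1,0],"angular":[0,0,0],"gripper":0.5},
  {"translation":[0.1,-0.7,0],"angular":[0,0,0],"gripper":0.5},
  {"translation":[0,-0.3,0],"angular":[0,0,0],"gripper":0.5},
  {"translation":[0,0,0],"angular":[0,0,0],"gripper":0.5},
])

```text
t: 9.8
tool_pos: [0.4889, 0.2842, 0.1307]
tool_rot: [3.141, 0.001, 0.001]
contact_force: [0.1, 1.2, -0.5]
opening: 0.0427
grip_force: 0.0
```

>>> drive_tool([
  {"translation":[-0.03,0,0.7],"angular":[0,0,0],"gripper":0.5},
  {"translation":[0,0,0.7],"angular":[0,0,0],"gripper":0.5},
  {"translation":[0,0,0.5],"angular":[0,0,0],"gripper":0.5},
  {"translation":[0,0,0.3],"angular":[0,0,0],"gripper":0.5},
  {"translation":[0,0,0],"angular":[0,0,0],"gripper":0.5},
])

```text
t: 10.42
tool_pos: [0.4873, 0.2835, 0.0414]
tool_rot: [3.141, -0.001, -0.002]
contact_force: [0.4, 0.6, -0.7]
opening: 0.0427
grip_force: 0.0
```

>>> drive_tool([
  {"translation":[0,0,0],"angular":[0,0,0],"gripper":0},
  {"translation":[0,0,0],"angular":[0,0,0],"gripper":0},
  {"translation":[0,0,0],"angular":[0,0,0],"gripper":0},
  {"translation":[0,0,0],"angular":[0,0,0],"gripper":0},
  {"translation":[0,0,0],"angular":[0,0,0],"gripper":0},
], force=40)

```text
t: 11.05
tool_pos: [0.4886, 0.2845, 0.0433]
tool_rot: [-3.141, -0.0, -0.003]
contact_force: [0.8, 0.2, 6.6]
opening: 0.0118
grip_force: 39.5
```

>>> drive_tool([
  {"translation":[0,0,-0.3],"angular":[0,0,0],"gripper":0},
  {"translation":[0,0,-0.6],"angular":[0,0,0],"gripper":0},
  {"translation":[0,0,-0.8],"angular":[0,0,0],"gripper":0},
  {"translation":[0,0,-0.5],"angular":[0,0,0],"gripper":0},
  {"translation":[0,0,-0.3],"angular":[0,0,0],"gripper":0},
  {"translation":[0,0,0],"angular":[0,0,0],"gripper":0},
])

```text
t: 11.8
tool_pos: [0.488, 0.2841, 0.1427]
tool_rot: [-3.141, 0.0, -0.002]
contact_force: [-0.1, 0.3, -0.1]
opening: 0.0117
grip_force: 39.1
```

>>> drive_tool([
  {"translation":[0.1,0.4,0],"angular":[0,0,0],"gripper":0},
  {"translation":[0.25,1,0],"angular":[0,0,0],"gripper":0},
  {"translation":[0.25,1,0],"angular":[0,0,0],"gripper":0},
  {"translation":[0.25,1,0],"angular":[0,0,0],"gripper":0},
  {"translation":[0.25,1,0],"angular":[0,0,0],"gripper":0},
  {"translation":[0.25,1,0],"angular":[0,0,0],"gripper":0},
  {"translation":[0.25,1,0],"angular":[0,0,0],"gripper":0},
  {"translation":[0.25,1,0],"angular":[0,0,0],"gripper":0},
])

```text
t: 12.8
tool_pos: [0.5607, -0.0143, 0.1405]
tool_rot: [-3.142, 0.001, 0.004]
contact_force: [1.5, 0.4, 0.1]
opening: 0.0117
grip_force: 39.1
```

>>> drive_tool([
  {"translation":[0.25,1,0],"angular":[0,0,0],"gripper":0},
  {"translation":[0.25,0.8,0],"angular":[0,0,0],"gripper":0},
  {"translation":[0.14,0.6,0],"angular":[0,0,0],"gripper":0},
  {"translation":[0,0,0],"angular":[0,0,0],"gripper":0},
  {"translation":[0,0,0],"angular":[0,0,0],"gripper":0},
])

```text
t: 13.42
tool_pos: [0.5867, -0.1075, 0.1415]
tool_rot: [-3.141, -0.0, 0.002]
contact_force: [0.1, -0.6, 0.3]
opening: 0.0117
grip_force: 39.1
```

>>> drive_tool([
  {"translation":[0.02,0.02,0.5],"angular":[0,0,0],"gripper":0},
  {"translation":[0,0,0.7],"angular":[0,0,0],"gripper":0},
  {"translation":[0,0,0.6],"angular":[0,0,0],"gripper":0},
  {"translation":[0,0,0.38],"angular":[0,0,0],"gripper":0},
  {"translation":[0,0,0.15],"angular":[0,0,0],"gripper":0},
  {"translation":[0,0,0],"angular":[0,0,0],"gripper":0},
])

```text
t: 14.18
tool_pos: [0.5881, -0.1086, 0.0488]
tool_rot: [-3.141, -0.0, 0.0]
contact_force: [0.8, 0.6, -0.9]
opening: 0.0116
grip_force: 39.1
```

>>> drive_tool([
  {"translation":[0,0,0.03],"angular":[0,0,0],"gripper":0},
  {"translation":[0,0,0],"angular":[0,0,0],"gripper":0},
])

```text
t: 14.42
tool_pos: [0.5887, -0.109, 0.0486]
tool_rot: [3.141, -0.0, 0.002]
contact_force: [0.8, 0.0, 0.1]
opening: 0.0113
grip_force: 39.1
```

>>> drive_tool([
  {"translation":[0,0,0.02],"angular":[0,0,0],"gripper":0},
  {"translation":[0,0,0],"angular":[0,0,0],"gripper":0},
])

```text
t: 14.68
tool_pos: [0.5881, -0.1088, 0.0471]
tool_rot: [3.142, -0.0, 0.0]
contact_force: [0.8, 0.2, -0.7]
opening: 0.0116
grip_force: 39.1
```

>>> drive_tool([
  {"translation":[0,0,0.03],"angular":[0,0,0],"gripper":0},
  {"translation":[0,0,0],"angular":[0,0,0],"gripper":0},
])

```text
t: 14.92
tool_pos: [0.5879, -0.1088, 0.0455]
tool_rot: [-3.142, 0.0, 0.0]
contact_force: [0.3, 0.0, -1.0]
opening: 0.0111
grip_force: 39.1
```

>>> drive_tool([
  {"translation":[0,0,0.03],"angular":[0,0,0],"gripper":0},
  {"translation":[0,0,0],"angular":[0,0,0],"gripper":0},
])

```text
t: 15.18
tool_pos: [0.5883, -0.1089, 0.0454]
tool_rot: [3.141, 0.0, 0.0]
contact_force: [-3.1, 0.6, 5.9]
opening: 0.0115
grip_force: 39.7
```

>>> drive_tool([
  {"translation":[0,0,0],"angular":[0,0,0],"gripper":0.5},
  {"translation":[0,0,0],"angular":[0,0,0],"gripper":0.5},
  {"translation":[0,0,0],"angular":[0,0,0],"gripper":0.5},
  {"translation":[0,0,-0.4],"angular":[0,0,0],"gripper":0.5},
  {"translation":[0,0,-0.8],"angular":[0,0,0],"gripper":0.5},
  {"translation":[0,0,-0.9],"angular":[0,0,0],"gripper":0.5},
])

```text
t: 15.92
tool_pos: [0.5879, -0.1088, 0.13]
tool_rot: [-3.142, 0.0, 0.0]
contact_force: [-0.4, -0.4, 0.2]
opening: 0.0424
grip_force: 0.0
```

>>> drive_tool([
  {"translation":[0.05,-0.6,0],"angular":[0,0,0],"gripper":0.5},
  {"translation":[0,-1,0],"angular":[0,0,0],"gripper":0.5},
  {"translation":[0,-1,0],"angular":[0,0,0],"gripper":0.5},
  {"translation":[0,-1,0],"angular":[0,0,0],"gripper":0.5},
  {"translation":[0,-1,0],"angular":[0,0,0],"gripper":0.5},
  {"translation":[0,-1,0],"angular":[0,0,0],"gripper":0.5},
  {"translation":[0,-1,0],"angular":[0,0,0],"gripper":0.5},
  {"translation":[0,-0.6,0],"angular":[0,0,0],"gripper":0.5},
])

```text
t: 16.92
tool_pos: [0.5903, 0.1811, 0.13]
tool_rot: [-3.141, -0.002, -0.003]
contact_force: [1.6, -0.5, -0.6]
opening: 0.0431
grip_force: 0.0
```

>>> drive_tool([
  {"translation":[0,-0.28,0],"angular":[0,0,0],"gripper":0.5},
  {"translation":[0,0,0],"angular":[0,0,0],"gripper":0.5},
  {"translation":[0,0,0],"angular":[0,0,0],"gripper":0.5},
])

```text
t: 17.3
tool_pos: [0.5902, 0.1896, 0.1287]
tool_rot: [3.141, -0.001, 0.0]
contact_force: [1.2, 0.5, 0.2]
opening: 0.0429
grip_force: 0.0
```

>>> drive_tool([
  {"translation":[0,0,0.7],"angular":[0,0,0],"gripper":0.5},
  {"translation":[0,0,0.7],"angular":[0,0,0],"gripper":0.5},
  {"translation":[0,0,0.5],"angular":[0,0,0],"gripper":0.5},
  {"translation":[0,0,0.28],"angular":[0,0,0],"gripper":0.5},
  {"translation":[0,0,0],"angular":[0,0,0],"gripper":0.5},
])

```text
t: 17.92
tool_pos: [0.5897, 0.19, 0.0406]
tool_rot: [3.141, -0.001, -0.002]
contact_force: [-0.3, -0.2, -0.2]
opening: 0.0422
grip_force: 0.0
```

>>> drive_tool([
  {"translation":[0,0,0],"angular":[0,0,0],"gripper":0},
  {"translation":[0,0,0],"angular":[0,0,0],"gripper":0},
  {"translation":[0,0,0],"angular":[0,0,0],"gripper":0},
  {"translation":[0,0,0],"angular":[0,0,0],"gripper":0},
  {"translation":[0,0,0],"angular":[0,0,0],"gripper":0},
], force=40)

```text
t: 18.55
tool_pos: [0.5911, 0.1907, 0.0426]
tool_rot: [-3.141, -0.0, -0.004]
contact_force: [0.8, 0.1, 5.9]
opening: 0.0116
grip_force: 39.5
```

>>> drive_tool([
  {"translation":[0,0,-0.3],"angular":[0,0,0],"gripper":0},
  {"translation":[0,0,-0.6],"angular":[0,0,0],"gripper":0},
  {"translation":[0,0,-0.8],"angular":[0,0,0],"gripper":0},
  {"translation":[0,0,-0.5],"angular":[0,0,0],"gripper":0},
  {"translation":[0,0,-0.3],"angular":[0,0,0],"gripper":0},
  {"translation":[0,0,0],"angular":[0,0,0],"gripper":0},
])

```text
t: 19.3
tool_pos: [0.5904, 0.1904, 0.142]
tool_rot: [-3.141, 0.0, -0.002]
contact_force: [-0.4, 0.6, -1.0]
opening: 0.0117
grip_force: 39.0
```

>>> drive_tool([
  {"translation":[-0.03,0.4,0],"angular":[0,0,0],"gripper":0},
  {"translation":[0,1,0],"angular":[0,0,0],"gripper":0},
  {"translation":[0,1,0],"angular":[0,0,0],"gripper":0},
  {"translation":[0,1,0],"angular":[0,0,0],"gripper":0},
  {"translation":[0,1,0],"angular":[0,0,0],"gripper":0},
  {"translation":[0,1,0],"angular":[0,0,0],"gripper":0},
  {"translation":[0,1,0],"angular":[0,0,0],"gripper":0},
  {"translation":[0,1,0],"angular":[0,0,0],"gripper":0},
])

```text
t: 20.3
tool_pos: [0.5874, -0.1076, 0.1397]
tool_rot: [-3.141, 0.001, 0.004]
contact_force: [-0.7, 0.0, -1.6]
opening: 0.0118
grip_force: 39.0
```

>>> drive_tool([
  {"translation":[-0.03,1,0],"angular":[0,0,0],"gripper":0},
  {"translation":[0,1,0],"angular":[0,0,0],"gripper":0},
  {"translation":[0,0.7,0],"angular":[0,0,0],"gripper":0},
  {"translation":[0,0.4,0],"angular":[0,0,0],"gripper":0},
  {"translation":[0,0,0],"angular":[0,0,0],"gripper":0},
  {"translation":[0,0,0],"angular":[0,0,0],"gripper":0},
])

```text
t: 21.05
tool_pos: [0.5874, -0.2287, 0.1408]
tool_rot: [-3.141, -0.001, 0.001]
contact_force: [-0.6, 0.9, -1.1]
opening: 0.0117
grip_force: 39.0
```

>>> drive_tool([
  {"translation":[0,0.02,0.5],"angular":[0,0,0],"gripper":0},
  {"translation":[0,0,0.7],"angular":[0,0,0],"gripper":0},
  {"translation":[0,0,0.6],"angular":[0,0,0],"gripper":0},
  {"translation":[0,0,0.38],"angular":[0,0,0],"gripper":0},
  {"translation":[0,0,0.17],"angular":[0,0,0],"gripper":0},
  {"translation":[0,0,0],"angular":[0,0,0],"gripper":0},
])

```text
t: 21.8
tool_pos: [0.5876, -0.2302, 0.047]
tool_rot: [-3.141, -0.0, 0.001]
contact_force: [0.0, -0.1, -0.0]
opening: 0.0117
grip_force: 39.0
```

>>> drive_tool([
  {"translation":[0,0,0.03],"angular":[0,0,0],"gripper":0},
  {"translation":[0,0,0],"angular":[0,0,0],"gripper":0},
])

```text
t: 22.05
tool_pos: [0.5882, -0.2308, 0.0471]
tool_rot: [3.141, -0.0, 0.002]
contact_force: [-0.3, -0.4, -0.1]
opening: 0.0114
grip_force: 39.0
```

>>> drive_tool([
  {"translation":[0,0,0.03],"angular":[0,0,0],"gripper":0},
  {"translation":[0,0,0],"angular":[0,0,0],"gripper":0},
])

```text
t: 22.3
tool_pos: [0.5877, -0.2304, 0.045]
tool_rot: [3.142, -0.0, 0.0]
contact_force: [-0.2, 0.3, -1.3]
opening: 0.0112
grip_force: 39.0
```

>>> drive_tool([
  {"translation":[0,0,0.03],"angular":[0,0,0],"gripper":0},
  {"translation":[0,0,0],"angular":[0,0,0],"gripper":0},
])

```text
t: 22.55
tool_pos: [0.5879, -0.2305, 0.0447]
tool_rot: [3.142, -0.0, 0.0]
contact_force: [-2.4, 1.3, 5.2]
opening: 0.0115
grip_force: 39.5
```

>>> drive_tool([
  {"translation":[0,0,0],"angular":[0,0,0],"gripper":0.5},
  {"translation":[0,0,0],"angular":[0,0,0],"gripper":0.5},
  {"translation":[0,0,0],"angular":[0,0,0],"gripper":0.5},
  {"translation":[0,0,-0.4],"angular":[0,0,0],"gripper":0.5},
  {"translation":[0,0,-0.8],"angular":[0,0,0],"gripper":0.5},
  {"translation":[0,0,-0.9],"angular":[0,0,0],"gripper":0.5},
])

```text
t: 23.3
tool_pos: [0.5875, -0.2304, 0.1292]
tool_rot: [-3.142, 0.0, 0.0]
contact_force: [0.8, -1.2, -0.2]
opening: 0.0427
grip_force: 0.0
```

>>> drive_tool([
  {"translation":[-0.1,-0.5,0],"angular":[0,0,0],"gripper":0.5},
  {"translation":[-0.3,-1,0],"angular":[0,0,0],"gripper":0.5},
  {"translation":[-0.3,-1,0],"angular":[0,0,0],"gripper":0.5},
  {"translation":[-0.3,-1,0],"angular":[0,0,0],"gripper":0.5},
  {"translation":[-0.3,-1,0],"angular":[0,0,0],"gripper":0.5},
  {"translation":[-0.3,-1,0],"angular":[0,0,0],"gripper":0.5},
  {"translation":[-0.3,-1,0],"angular":[0,0,0],"gripper":0.5},
  {"translation":[-0.3,-1,0],"angular":[0,0,0],"gripper":0.5},
])

```text
t: 24.3
tool_pos: [0.4982, 0.0714, 0.1272]
tool_rot: [-3.141, -0.0, 0.001]
contact_force: [0.4, 0.3, 0.2]
opening: 0.0426
grip_force: 0.0
```

>>> drive_tool([
  {"translation":[-0.3,-1,0],"angular":[0,0,0],"gripper":0.5},
  {"translation":[-0.25,-1,0],"angular":[0,0,0],"gripper":0.5},
  {"translation":[0,-0.8,0],"angular":[0,0,0],"gripper":0.5},
  {"translation":[0,-0.5,0],"angular":[0,0,0],"gripper":0.5},
  {"translation":[0,0,0],"angular":[0,0,0],"gripper":0.5},
  {"translation":[0,0,0],"angular":[0,0,0],"gripper":0.5},
])

```text
t: 25.05
tool_pos: [0.4771, 0.2013, 0.1273]
tool_rot: [3.141, 0.0, -0.001]
contact_force: [-0.3, 0.3, 0.9]
opening: 0.0428
grip_force: 0.0
```

>>> drive_tool([
  {"translation":[0.02,-0.02,0.7],"angular":[0,0,0],"gripper":0.5},
  {"translation":[0,0,0.7],"angular":[0,0,0],"gripper":0.5},
  {"translation":[0,0,0.45],"angular":[0,0,0],"gripper":0.5},
  {"translation":[0,0,0.28],"angular":[0,0,0],"gripper":0.5},
  {"translation":[0,0,0],"angular":[0,0,0],"gripper":0.5},
])

```text
t: 25.68
tool_pos: [0.4781, 0.2021, 0.0419]
tool_rot: [3.141, -0.001, -0.002]
contact_force: [0.6, -0.2, 0.3]
opening: 0.0428
grip_force: 0.0
```

>>> drive_tool([
  {"translation":[0,0,0],"angular":[0,0,0],"gripper":0},
  {"translation":[0,0,0],"angular":[0,0,0],"gripper":0},
  {"translation":[0,0,0],"angular":[0,0,0],"gripper":0},
  {"translation":[0,0,0],"angular":[0,0,0],"gripper":0},
  {"translation":[0,0,0],"angular":[0,0,0],"gripper":0},
], force=40)

```text
t: 26.3
tool_pos: [0.4794, 0.2027, 0.0436]
tool_rot: [-3.141, -0.0, -0.003]
contact_force: [-0.3, 0.5, 5.5]
opening: 0.0118
grip_force: 39.6
```

>>> drive_tool([
  {"translation":[0,0,-0.3],"angular":[0,0,0],"gripper":0},
  {"translation":[0,0,-0.6],"angular":[0,0,0],"gripper":0},
  {"translation":[0,0,-0.8],"angular":[0,0,0],"gripper":0},
  {"translation":[0,0,-0.5],"angular":[0,0,0],"gripper":0},
  {"translation":[0,0,-0.3],"angular":[0,0,0],"gripper":0},
  {"translation":[0,0,0],"angular":[0,0,0],"gripper":0},
])

```text
t: 27.05
tool_pos: [0.4787, 0.2025, 0.1432]
tool_rot: [-3.141, -0.0, -0.002]
contact_force: [-0.1, 0.0, -1.4]
opening: 0.0113
grip_force: 39.0
```

>>> drive_tool([
  {"translation":[-0.1,0.5,0],"angular":[0,0,0],"gripper":0},
  {"translation":[-0.1,1,0],"angular":[0,0,0],"gripper":0},
  {"translation":[-0.1,1,0],"angular":[0,0,0],"gripper":0},
  {"translation":[-0.1,1,0],"angular":[0,0,0],"gripper":0},
  {"translation":[-0.1,1,0],"angular":[0,0,0],"gripper":0},
  {"translation":[-0.1,1,0],"angular":[0,0,0],"gripper":0},
  {"translation":[-0.1,1,0],"angular":[0,0,0],"gripper":0},
  {"translation":[-0.1,1,0],"angular":[0,0,0],"gripper":0},
])

```text
t: 28.05
tool_pos: [0.4446, -0.0993, 0.141]
tool_rot: [-3.141, 0.001, 0.004]
contact_force: [0.3, 0.1, 0.0]
opening: 0.0113
grip_force: 39.0
```

>>> drive_tool([
  {"translation":[-0.1,1,0],"angular":[0,0,0],"gripper":0},
  {"translation":[-0.1,1,0],"angular":[0,0,0],"gripper":0},
  {"translation":[0,0.8,0],"angular":[0,0,0],"gripper":0},
  {"translation":[0,0.4,0],"angular":[0,0,0],"gripper":0},
  {"translation":[0,0,0],"angular":[0,0,0],"gripper":0},
  {"translation":[0,0,0],"angular":[0,0,0],"gripper":0},
])

```text
t: 28.8
tool_pos: [0.4381, -0.2247, 0.142]
tool_rot: [-3.141, -0.001, 0.001]
contact_force: [0.9, 0.1, -0.2]
opening: 0.0119
grip_force: 39.1
```

Contact is expected near TCP z = 0.0455.

>>> drive_tool([
  {"translation":[0,0,0.5],"angular":[0,0,0],"gripper":0},
  {"translation":[0,0,0.7],"angular":[0,0,0],"gripper":0},
  {"translation":[0,0,0.6],"angular":[0,0,0],"gripper":0},
  {"translation":[0,0,0.38],"angular":[0,0,0],"gripper":0},
  {"translation":[0,0,0.17],"angular":[0,0,0],"gripper":0},
  {"translation":[0,0,0],"angular":[0,0,0],"gripper":0},
])

```text
t: 29.55
tool_pos: [0.4386, -0.2254, 0.0486]
tool_rot: [-3.141, -0.001, 0.0]
contact_force: [-0.5, -0.1, 0.3]
opening: 0.0112
grip_force: 39.1
```

>>> drive_tool([
  {"translation":[0,0,0.03],"angular":[0,0,0],"gripper":0},
  {"translation":[0,0,0],"angular":[0,0,0],"gripper":0},
])

```text
t: 29.8
tool_pos: [0.4389, -0.2259, 0.0481]
tool_rot: [3.141, -0.0, 0.002]
contact_force: [0.6, 0.1, -0.1]
opening: 0.0113
grip_force: 39.1
```

>>> drive_tool([
  {"translation":[0,0,0.03],"angular":[0,0,0],"gripper":0},
  {"translation":[0,0,0],"angular":[0,0,0],"gripper":0},
])

```text
t: 30.05
tool_pos: [0.4384, -0.2256, 0.0461]
tool_rot: [-3.142, 0.0, -0.0]
contact_force: [0.8, 0.1, -0.7]
opening: 0.0118
grip_force: 39.1
```

>>> drive_tool([
  {"translation":[0,0,0.03],"angular":[0,0,0],"gripper":0},
  {"translation":[0,0,0],"angular":[0,0,0],"gripper":0},
])

```text
t: 30.3
tool_pos: [0.4387, -0.2257, 0.0456]
tool_rot: [3.142, -0.0, 0.0]
contact_force: [-2.2, 1.1, 5.7]
opening: 0.0119
grip_force: 39.6
```

>>> drive_tool([
  {"translation":[0,0,0],"angular":[0,0,0],"gripper":0.5},
  {"translation":[0,0,0],"angular":[0,0,0],"gripper":0.5},
  {"translation":[0,0,0],"angular":[0,0,0],"gripper":0.5},
  {"translation":[0,0,-0.4],"angular":[0,0,0],"gripper":0.5},
  {"translation":[0,0,-0.8],"angular":[0,0,0],"gripper":0.5},
  {"translation":[0,0,-1],"angular":[0,0,0],"gripper":0.5},
  {"translation":[0,0,-1],"angular":[0,0,0],"gripper":0.5},
  {"translation":[0,0,-1],"angular":[0,0,0],"gripper":0.5},
])

```text
t: 31.3
tool_pos: [0.4385, -0.2256, 0.2156]
tool_rot: [3.141, -0.0, 0.002]
contact_force: [0.7, -0.6, -0.2]
opening: 0.0426
grip_force: 0.0
```

>>> drive_tool([
  {"translation":[0,-0.6,0],"angular":[0,0,0],"gripper":0.5},
  {"translation":[0,-1,0],"angular":[0,0,0],"gripper":0.5},
  {"translation":[0,-1,0],"angular":[0,0,0],"gripper":0.5},
  {"translation":[0,-1,0],"angular":[0,0,0],"gripper":0.5},
  {"translation":[0,-1,0],"angular":[0,0,0],"gripper":0.5},
  {"translation":[0,-1,0],"angular":[0,0,0],"gripper":0.5},
  {"translation":[0,-1,0],"angular":[0,0,0],"gripper":0.5},
  {"translation":[0,-0.6,0],"angular":[0,0,0],"gripper":0.5},
])

```text
t: 32.3
tool_pos: [0.4384, 0.064, 0.2143]
tool_rot: [-3.141, -0.002, -0.003]
contact_force: [0.3, 0.5, -0.6]
opening: 0.0427
grip_force: 0.0
```

>>> drive_tool([
  {"translation":[0,-0.5,0],"angular":[0,0,0],"gripper":0.5},
  {"translation":[0,0,0],"angular":[0,0,0],"gripper":0.5},
  {"translation":[0,0,0],"angular":[0,0,0],"gripper":0.5},
])

```text
t: 32.67
tool_pos: [0.4386, 0.082, 0.2135]
tool_rot: [3.141, -0.0, 0.001]
contact_force: [-0.6, -0.1, 1.3]
opening: 0.0424
grip_force: 0.0
```

Run:
```python
from station import ctrl
import cv2,numpy as np
for n,(x,y) in (("top",(345,160)),("scene",(110,130))):
    i=ctrl.get_image(n);np.savez(f"{n}F.npz",**i)
    cv2.imwrite(f"pics/{n}F.png",cv2.resize(i["color"][y:y+150,x:x+200,::-1],None,fx=4,fy=4,interpolation=cv2.INTER_CUBIC))
```

```text
(no output)
```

View pics/topF.png

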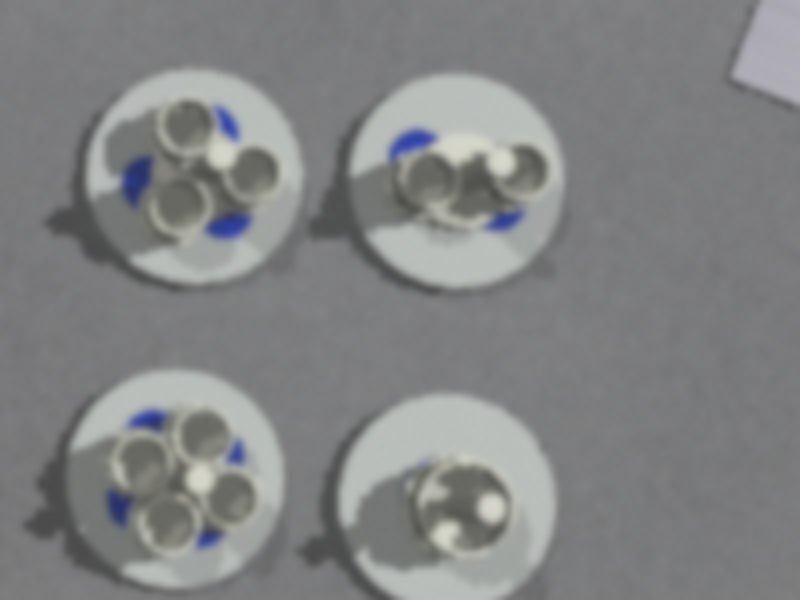

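View pics/sceneF.png

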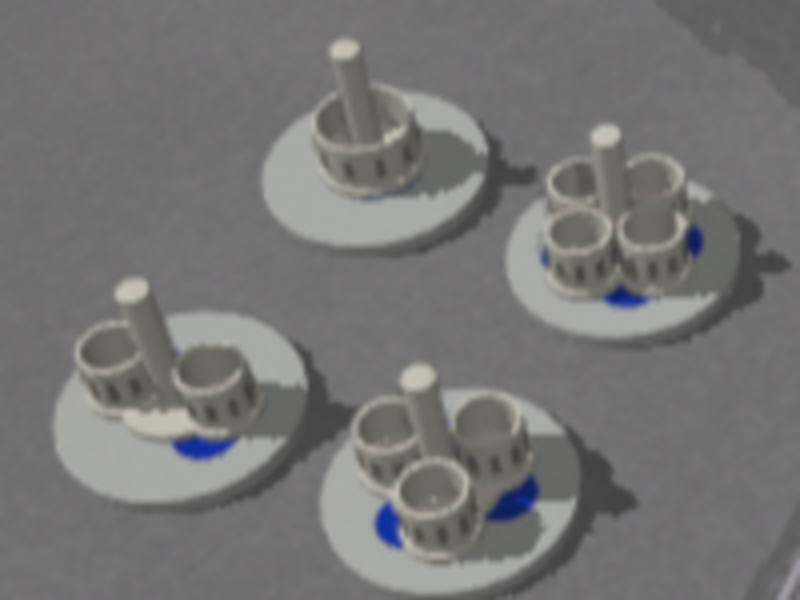

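Each holder stands upright on its own pad. In the top crop the stem tops are one (490,508), two (500,161), three (220,155) and four (200,478). In the scene crop they are (345,49), (133,291), (419,378) and (606,135). I'll check the placements numerically.

Run:
```python
from h import *
np.set_printoptions(precision=4,suppress=True)
T=dict(np.load("topF.npz"));S=dict(np.load("sceneF.npz"))
t=[345,160]+(np.array([(490,508),(500,161),(220,155),(200,478)])+.5)/4-.5
s=[110,130]+(np.array([(345,49),(133,291),(419,378),(606,135)])+.5)/4-.5
pad=np.array([(.438,-.2253),(.5868,-.2300),(.5867,-.1087),(.4474,-.1002)])
X=tri(T,S,t,s);print(X,"\nerr mm",(X[:,:2]-pad)*1e3)
A=np.load("top0.npz")["color"].astype(int)
for I in(A,T["color"].astype(int)):
    m=((I[...,0]>I[...,2]+70)&(I[...,1]>70))
    for x,y in((172,200),(279,253)):
        v,u=np.nonzero(m[y-22:y+22,x-15:x+15]);print(len(u),u.mean()+x-15,v.mean()+y-22)
```

```text
[[ 0.4366 -0.227   0.071 ]
 [ 0.5867 -0.2321  0.0705]
 [ 0.5872 -0.1102  0.0701]
 [ 0.4473 -0.1017  0.0712]] 
err mm [[-1.4443 -1.7076]
 [-0.1157 -2.0903]
 [ 0.4868 -1.5468]
 [-0.0527 -1.5257]]
366 173.33333333333334 199.54098360655738
495 278.24444444444447 253.6222222222222
407 173.2113022113022 199.4914004914005
144 277.3888888888889 242.5
```

```bash
python3 -c "
from station import ctrl
print(ctrl.finish_job())"
```

```text
the job is handed in; nothing more can be done
None
```

All four holders stand upright on their matching pads, within about 3 mm of the middle, and the job is handed in. Scrap_a had not moved; the arm partly hid scrap_b in the last view, so I could not confirm it, though nothing was seen to touch it.

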